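# Lock a fresh label roll on its spindle

## Task

A fresh label roll is already on its stand, but the locking flange was put down beside it the wrong way up, hub uppermost. Turn the flange over, put its hub down into the core of the roll on the stand and press until it snaps onto the spindle and its plate lies flat on the roll with no gap. Finish while still pressing the flange firmly down on the roll, and leave the spare roll, the stapler and the tape dispenser where they are.

Things in the scene. Friction and masses are not known exactly. Their poses are not given: they have to be found in the camera images.
- flange: locking flange: grey square plate 60x60x6 mm (plan corners rounded 10 mm, so each side is straight for 40 mm) with a round hollow hub on the middle of one face; the outer face is flat with a black disc in its middle. 30 mm high over all, 60 g. Origin: centre of the outer face; z: out along the hub, straight up at the start, straight down when mounted; x, y: parallel to the plate's sides.
- hub_mouth (a point): centre of the open end of the flange's hub, 30 mm from the origin along the flange's z. Hub: 24 mm long, 23 mm outside diameter, tapering to 21 mm over its last 4 mm; at its mouth a 3 mm thick inward lip with a 12 mm bore, wider behind. The flange also rests stably on its side, on one edge of the plate and the end of the hub, hub pointing about 40 degrees below level.
- stand: weighted grey stand that does not move: square foot 84x84x12 mm, with an upright steel spindle of 9 mm diameter in its middle. Origin: centre of its underside on the desk, z up. When mounted, the flange's origin is 54 mm above this origin, centred on it (yaw does not matter).
- spindle_tip (a point): coned top of the spindle, 44 mm above the desk, in the roll's core. Four spring balls on the spindle, 30.5 mm above the desk, stand out to 15.6 mm over all: the hub's lip meets them with the plate 9.5 mm above the roll; pushing past them takes 10 to 15 N at about 7 mm; at 6 to 3 mm the force falls sharply (the click: the balls now draw it down); then it can be pressed hard down on the roll.
- roll: roll of white labels standing on the stand round the spindle: 50 mm outside diameter, 36 mm high, core hole 26 mm; its top is 48 mm above the desk; loose, but centred by a low shoulder of the stand. Origin: centre of its underside, z up
- spare_roll: a second, like roll of labels, 50 mm in diameter and 36 mm high, standing by itself on the desk with no stand or spindle in it: leave it alone. Origin: centre of its underside
- stapler: black stapler 145 x 36 x 57 mm high, a bystander. Origin: centre of its underside
- tape_dispenser: black tape dispenser 134 x 50 x 64 mm high, a bystander. Origin: centre of its underside
Mind the look-alikes: they are no part of the job. Leave any brown or red look-alike of the roll alone. What is shaped like the stand but blue is not meant.

How it is judged:
On the way, in this order (a step that is already met when the one before it is completed fails the run):
1. the flange has been turned over, hub pointing down (angle between flange's own z axis and vertical above 2.8 rad), for 0.1 s.
2. the hub has gone down over the spindle past the spring balls and the plate lies on the roll (z of flange in the frame of stand below 0.0555 m and horizontal distance between flange and stand below 0.0035 m and angle between flange's own z axis and vertical above 3.07 rad), for 0.1 s.
At the end, for the whole second after the job is handed in: the flange is on the spindle hub down, centred within 3.5 mm, level within 4 degrees and within 1.5 mm of fully home on the roll; the roll is still seated on the stand; the robot is still pressing the flange down on the roll with more than 4 N (all of step 2 and horizontal distance between roll and stand below 0.004 m and z of roll in the frame of stand below 0.0145 m and contact force between flange and roll above 4 N and contact force between the fingers and flange above 3 N); the arm keeps its last pose, push and grip.
It fails at once if the spare roll was moved more than 3 cm (distance of spare_roll from where it was at the start of the episode above 0.03 m).
It fails at once if the stapler was moved more than 3 cm (distance of stapler from where it was at the start of the episode above 0.03 m).
It fails at once if the tape dispenser was moved more than 3 cm (distance of tape_dispenser from where it was at the start of the episode above 0.03 m).
It also fails if it takes over 64 s, if anything falls off the work surface, if the arm or the gripper's body presses on something with over 40 N, if the wrist force passes 120 N, or if a joint passes its speed limit or range.

## Robot

A 7-joint arm with a two-finger parallel gripper is mounted at the origin on a cart in front of the work surface, level with it; the furniture and walls round the work are solid. World frame = base frame: x ahead of the robot, y to its left, z up, the work surface at z = 0. Lengths are in m, angles in rad, forces in N, time in s.
With the tool pointing down it reaches from about 0.4 to 0.85 m from the base axis. Payload 10.4 kg.
Tool frame: the origin (TCP) lies on the centre line of the jaws, within the pads' length; the fingertips stand r.tip_extent ahead of it and the grasp point (between the pads) lies 3 mm ahead of it (r.tip_extent is the distance from the TCP to the fingertips, in m); z points along the fingers, y is the direction in which the jaws open and shut (so a half turn about z gives the same grasp; the last joint's range is limited). The gripper opens to 87 mm and grips with 3 to 60 N. Pads are 19 mm wide; open, the fingers measure 117 mm over their backs; the gripper's body (75 mm by 190 mm) begins 51 mm behind the grasp point.
Start: joints at [1.154, 0.332, -0.065, 1.46, 0.022, 1.35, -0.088], TCP at [0.24, -0.577, 0.222] pointing down, gripper open.
Joint ranges: [-2.6, 2.6], [-0.5, 2.12], [-1.47, 1.34], [0.16, 2.42], [-1.27, 4.41], [0.06, 2.06], [-2.6, 2.6]. Speed limits (rad/s): [2.22, 2.22, 2.79, 2.79, 3.14, 3.14, 3.14].

## Interface

Orientations are given as a unit quaternion [x, y, z, w].
In Python, from bench import r gives the robot as it stands. The module is installed in compiled form; this text tells all that it offers.
- The arm moves only by the shell command python3 -m jog 'ROWS' [FORCE]. ROWS is JSON, a list of rows, each a list of 5 numbers: the shift along the tool's x, y, z in cm, then the turn about the tool's z in rad, then the closure, from 0 (fully open) to 1 (shut). A call has exactly 10 rows; each row shifts and turns the pose as measured when the row begins, along the tool's axes as they then stand; what a row does not reach is not made up. A row lasts 1/10 s, in which the tool goes at most 50 mm and 8.59 degrees, less where a joint would pass 70% of its speed; a pose out of reach is approached as far as the arm can. A call with a gripper value outside its range is refused whole. The fingers move at their own pace and stop on an object; FORCE is the grip in N (left out, the last holds). Time passes only in rows, so rows that do not move let the fingers close, or fill a call up. It gives the time, the measured TCP pose, the force and the opening at its end, in the units of the state.
- r.read_state(): the state, without advancing time (a new reading comes with each control period).
- r.camera(name): name is "scene" or "top" or "wrist"; returns a dict with "pixels" (480x640x3 uint8, red, green, blue), "fx", "fy", "cx", "cy" (pixels), "k1" (the pictures are not rectified: a ray, as slopes to the right and down, at radius r is drawn at 1 + k1 r^2 times it, then the intrinsics apply), "camera_from_world" (4x4, takes a point from world to camera coordinates). Camera axes: x right, y up, looking along -z (the intrinsics and any distortion apply to the point x, -y, -z); pixel columns grow to the right and rows downward; lengths in m; the calibration is good to about 2 mm. A picture is of the moment at which its call begins. There is no depth.
- r.close_job(): hands the job in, once; it reports no verdict.
The state is a dict: "time": time; "joint_positions": joint angles; "joint_vel": joint speeds; "joint_torque": joint torques, N m; "ee_pos": TCP position; "eef_rot": TCP orientation; "ft_force": force on the tool from outside, world axes, zero at the start; "torque": the same for the moment, N m; "width": finger opening in m.
Only numpy, scipy, OpenCV 4.12 (cv2) and the standard library are available. Lean on these libraries where they do the work, as an engineer would, in place of code of your own. Each camera call takes 0.05 s, during which the arm holds its last target. There are 200 camera calls.

## Working session

There is one attempt and no reset: what is moved stays moved. The work goes in short steps, Python scripts to look and compute and a shell command to move; the robot and the scene stay as the last step left them, time stands still between calls to the robot, and variables do not carry over. Pictures are saved under pics/ and viewed, about 8 in all and at most 12, crops included, and the job is handed in when it is done.

```bash
mkdir -p pics; cat > h.py <<'E'
import numpy as np, cv2
from bench import r
def shot(name,tag):
    c=r.camera(name); np.savez(f'pics/{tag}.npz',**c); cv2.imwrite(f'pics/{tag}.png',c['pixels'][:,:,::-1]); return c
def load(tag): return dict(np.load(f'pics/{tag}.npz'))
def ray(c,u,v):
    x=(u-c['cx'])/c['fx']; y=(v-c['cy'])/c['fy']; rd=np.hypot(x,y); s=rd
    for _ in range(20): s=rd/(1+c['k1']*s*s)
    k=s/rd if rd>0 else 1
    T=c['camera_from_world']; R=T[:3,:3]; o=-R.T@T[:3,3]
    d=R.T@np.array([x*k,-y*k,-1.]); return o,d/np.linalg.norm(d)
def onz(c,u,v,z):
    o,d=ray(c,u,v); return o+d*(z-o[2])/d[2]
def proj(c,p):
    q=c['camera_from_world'][:3,:3]@np.asarray(p)+c['camera_from_world'][:3,3]
    x,y=q[0]/-q[2],-q[1]/-q[2]; k=1+c['k1']*(x*x+y*y)
    return c['fx']*x*k+c['cx'],c['fy']*y*k+c['cy']
def tri(c1,p1,c2,p2):
    o1,d1=ray(c1,*p1);o2,d2=ray(c2,*p2)
    s=np.linalg.lstsq(np.c_[d1,-d2],o2-o1,rcond=None)[0]
    a,b=o1+s[0]*d1,o2+s[1]*d2; return (a+b)/2,np.linalg.norm(a-b)
E
python3 - <<'E'
from h import *
np.set_printoptions(precision=4,suppress=True)
a=shot('top','top0');b=shot('scene','sc0')
cv2.imwrite('pics/both0.png',cv2.resize(np.hstack([a['pixels'],b['pixels']])[:,:,::-1],(800,300)))
for c in (a,b):print(np.linalg.inv(c['camera_from_world'])[:3],c['fx'],c['k1'])
print(r.tip_extent,r.read_state())
E
```

```text
[[-0.0209  0.9921 -0.1234  0.4221]
 [-0.9994 -0.0241 -0.0243 -0.0834]
 [-0.0271  0.1228  0.9921  1.3388]] 592.3294455019561 -0.08930713926342185
[[-0.8673  0.3197 -0.3815  0.1841]
 [-0.4977 -0.569   0.6547  0.6559]
 [-0.0078  0.7577  0.6526  0.7889]] 534.3245876522948 -0.0695028639117341
0.022 {'time': 0.1, 'joint_positions': array([ 1.1544,  0.3328, -0.0647,  1.4609,  0.0216,  1.3499, -0.0885]), 'joint_vel': array([-0.0005, -0.0018,  0.0011, -0.0005, -0.0005,  0.0015,  0.0006]), 'joint_torque': array([  0.0014, -62.4539,   0.0247, -39.0719,  -0.0614,   0.0364,
         0.    ]), 'ee_pos': array([ 0.2397, -0.5768,  0.221 ]), 'eef_rot': array([ 0.9807,  0.1957, -0.0002, -0.0006]), 'ft_force': array([0.3337, 0.4696, 0.5208]), 'torque': array([-0.0152, -0.0402,  0.0117]), 'width': 0.08699235316547294}
```

View pics/top0.png

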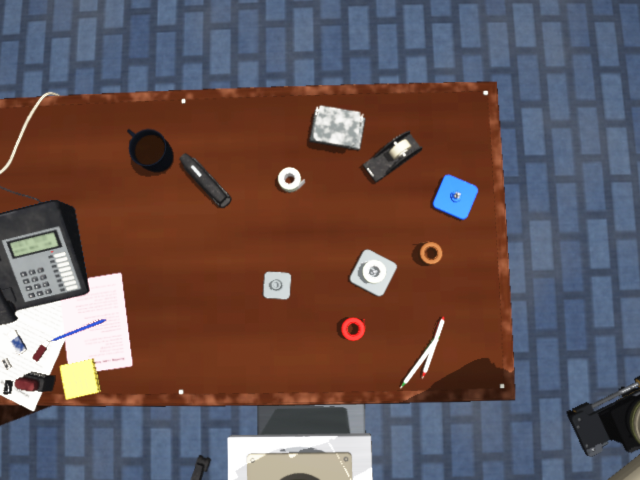

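View pics/sc0.png

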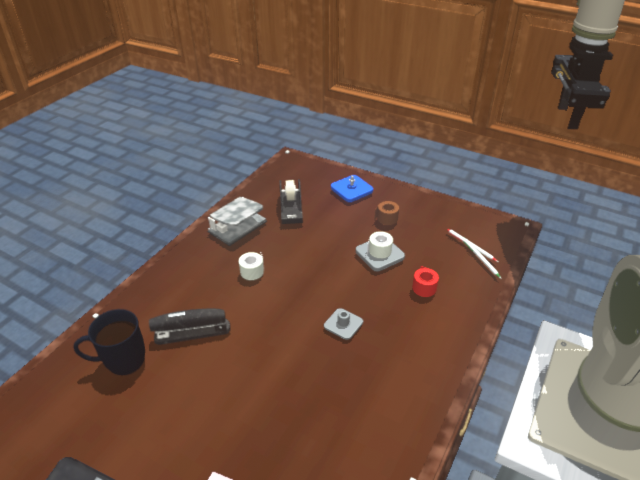

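Top view: flange (grey plate with hub) at (277,286) is the only flange. Stand candidates are the grey one with a white roll at (374,272) and the blue one at (455,197); the grey one fits. Rolls: white on the stand (374,271) is the one meant, while white (290,180) is the spare and brown (431,253) and red (353,328) are look-alikes.

```bash
python3 - <<'E'
from h import *
np.set_printoptions(precision=4,suppress=True)
a=load('top0');b=load('sc0')
def grey(c,box,lo=70,hi=255,sat=70):
    x,y,w,h=box;p=c['pixels'][y:y+h,x:x+w];hsv=cv2.cvtColor(p,cv2.COLOR_RGB2HSV)
    m=((hsv[...,1]<sat)&(hsv[...,2]>lo)&(hsv[...,2]<=hi)).astype(np.uint8)
    cs,_=cv2.findContours(m,cv2.RETR_EXTERNAL,cv2.CHAIN_APPROX_NONE);k=max(cs,key=cv2.contourArea)+[x,y]
    (u,v),wh,an=cv2.minAreaRect(k);return (u,v),wh,an,cv2.boxPoints(((u,v),wh,an))
for nm,z,ba in (('flange',.006,(250,260,55,55)),('stand',.012,(340,240,70,65))):
    u,wh,an,bx=grey(a,ba);P=np.array([onz(a,*q,z) for q in bx]);e=P[1]-P[0]
    print(nm,u,wh,an,'ctr',P.mean(0),'sides',np.linalg.norm(np.diff(P,axis=0),axis=1),'yaw deg mod90',np.degrees(np.arctan2(e[1],e[0]))%90)
crop=np.hstack([cv2.resize(c['pixels'][y-40:y+40,x-40:x+40],(400,400),interpolation=cv2.INTER_CUBIC) for c,x,y in((a,277,286),(a,374,272))])
crop2=np.hstack([cv2.resize(c['pixels'][y-40:y+40,x-40:x+40],(400,400),interpolation=cv2.INTER_CUBIC) for c,x,y in((b,343,323),(b,380,247))])
cv2.imwrite('pics/cr1.png',cv2.resize(np.vstack([crop,crop2]),(600,600))[:,:,::-1])
E
```

```text
flange (276.4007568359375, 285.0875549316406) (27.25931167602539, 27.19693374633789) 3.5763344764709473 ctr [0.4872 0.0434 0.006 ] sides [0.0613 0.0618 0.0611] yaw deg mod90 85.78362957310588
stand (372.5000305175781, 272.5000305175781) (38.013153076171875, 38.013153076171875) 26.56505012512207 ctr [ 0.5103 -0.1732  0.012 ] sides [0.0856 0.0851 0.0853] yaw deg mod90 61.94362048997096
```

View pics/cr1.png

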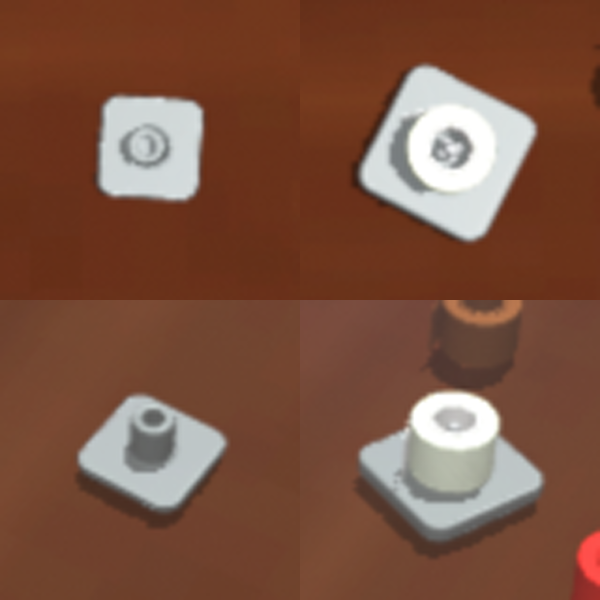

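The crops confirm both: the flange lies hub up, and the white roll on the grey stand has the spindle in its core. I'll go above the flange.

```bash
cat >> h.py <<'E'
from scipy.spatial.transform import Rotation as Ro
np.set_printoptions(precision=4,suppress=True)
def go(x,y,z,yaw=None):
    "tool-axis shift (cm) and turn (rad) to world target; yaw = world angle of tool x, mod pi"
    s=r.read_state();R=Ro.from_quat(s['eef_rot']).as_matrix()
    print('t',s['time'],'pos',s['ee_pos'],'F',s['ft_force'],'w',s['width'],'tilt z',R[:,2])
    y0=np.arctan2(R[1,0],R[0,0]); t=None if yaw is None else ((y0-yaw+np.pi/2)%np.pi-np.pi/2)
    print('yaw deg',np.degrees(y0),'shift cm',R.T@(np.array([x,y,z])-s['ee_pos'])*100,'turn',t)
E
python3 -m jog '[[3.3,-3.4,0,0,0],[3.3,-3.4,0,0,0],[3.3,-3.4,0,0,0],[3.3,-3.4,0,0,0],[3.3,-3.4,0,0,0],[3.3,-3.4,0,0,0],[3.3,-3.4,0,0,0],[3.3,-3.4,0,0,0],[3.3,-3.4,0,0,0],[3.3,-3.4,0,0,0]]' 3
python3 -c "
from h import *
go(.487,.043,.2,np.radians(-4.2))"
```

```text
time: 1.1
ee_pos: [0.415, -0.1247, 0.2166]
eef_rot: [0.982, 0.19, -0.003, -0.002]
ft_force: [0.7, -1.1, 0.6]
width: 0.0871
t 1.1 pos [ 0.415  -0.1247  0.2166] F [ 0.6737 -1.0749  0.6089] w 0.08707247022366323 tilt z [-0.0066  0.0021 -1.    ]
yaw deg 21.88502471146162 shift cm [ 12.9419 -12.8753   1.6445] turn 0.4552695666790889
```

```bash
python3 -m jog '[[3.2,-3.2,0.3,0,0],[3.2,-3.2,0.3,0,0],[3.2,-3.2,0.3,0,0],[2.7,-2.7,0.3,0,0],[0.7,-0.7,0,0,0],[0,0,0,0.11,0],[0,0,0,0.12,0],[0,0,0,0.12,0],[0,0,0,0.11,0],[0,0,0,0,0]]' 3
python3 - <<'E'
from h import *
go(.487,.043,.2,np.radians(-4.2))
c=shot('wrist','w1'); print(np.linalg.inv(c['camera_from_world'])[:3])
for z in(0,.006,.03): print(proj(c,(.487,.043,z)))
E
```

```text
time: 2.1
ee_pos: [0.4873, 0.0574, 0.2025]
eef_rot: [0.999, -0.043, -0.005, -0.001]
ft_force: [-0.3, 0.3, -0.4]
width: 0.0868
t 2.1 pos [0.4873 0.0574 0.2025] F [-0.2806  0.3162 -0.4063] w 0.0868182650620256 tilt z [-0.0094  0.0029 -1.    ]
yaw deg -4.910147013359181 shift cm [0.0964 1.4424 0.2449] turn -0.012394403556321931
[[-0.0858  0.9472  0.3089  0.5716]
 [-0.9963 -0.0808 -0.0291  0.0489]
 [-0.0026 -0.3103  0.9506  0.3648]]
(np.float64(327.38803272602286), np.float64(207.64043909553754))
(np.float64(327.5785146489305), np.float64(208.92005425023783))
(np.float64(328.40354432947584), np.float64(214.46302487535982))
```

View pics/w1.png

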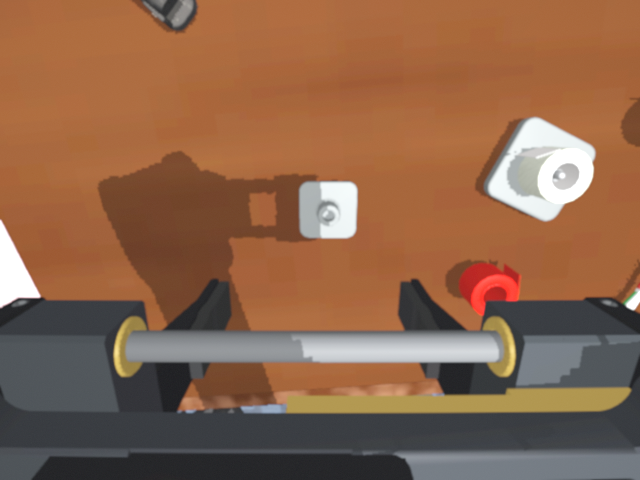

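Wrist view 1: flange at (328,210) with the hub mouth at about (328,214), stand with roll at about (545,170), red look-alike at (490,285).

```bash
python3 - <<'E'
from h import *
c=load('w1');a=load('top0')
def rect(c,x0,y0,x1,y1,z,lo):
    p=c['pixels'][y0:y1,x0:x1];h=cv2.cvtColor(p,cv2.COLOR_RGB2HSV)
    m=((h[...,1]<60)&(h[...,2]>lo)).astype(np.uint8);k=max(cv2.findContours(m,0,1)[0],key=cv2.contourArea)+[x0,y0]
    P=np.array([onz(c,*q[0],z)[:2] for q in k],dtype=np.float32)*1000
    ce,wh,an=cv2.minAreaRect(P);print(np.array(ce),wh,an); return cv2.minAreaRect(k)[0]
f=rect(c,285,165,375,255,.006,120);s=rect(c,470,110,610,230,.012,120)
fa=rect(a,250,260,305,311,.006,70)
print('plate tri',tri(c,f,a,fa)); print('hub tri',tri(c,(328,214),a,(275.7,284.8)))
# roll top white blobs
for c_,x0,y0,x1,y1 in((c,470,110,610,230),(a,340,240,410,305)):
    p=c_['pixels'][y0:y1,x0:x1];g=p.min(2);print(cv2.imwrite('pics/x.png',g),np.percentile(g,[50,80,90,95,99]))
print('roll tri (565,175)/(374,271.5)',tri(c,(565,175),a,(374,271.5)))
E
```

```text
[485.57    42.8929] (61.293949127197266, 61.56435775756836) 85.11141204833984
[ 506.7897 -177.3482] (98.88265991210938, 85.12908935546875) 61.135108947753906
[486.251   43.2105] (61.11440658569336, 60.753807067871094) 88.73051452636719
plate tri (array([0.4863, 0.0429, 0.0061]), np.float64(0.0005604885760260611))
hub tri (array([0.4867, 0.0431, 0.0265]), np.float64(0.00037986995783177924))
True [ 66. 239. 255. 255. 255.]
True [ 29. 213. 220. 250. 255.]
roll tri (565,175)/(374,271.5) (array([ 0.51  , -0.1742,  0.0471]), np.float64(0.00011027033807106366))
```

```bash
python3 -c "
from h import *
go(.463,.043,.08,np.radians(-4.7))"
python3 -m jog '[[-1.2,0.7,2,0,0],[-1.2,0.7,3,0,0],[0,0,3,0,0],[0,0,3.5,0,0],[0,0,0.5,0,0],[0,0,0,0,0],[0,0,0,0,0],[0,0,0,0,0],[0,0,0,0,0],[0,0,0,0,0]]' 3
python3 -c "
from h import *
go(.463,.043,.025,np.radians(-4.7))"
```

```text
t 2.15 pos [0.4873 0.0574 0.2025] F [-0.1618  0.7146  0.171 ] w 0.08741500854813872 tilt z [-0.0094  0.0029 -1.    ]
yaw deg -4.703543271879521 shift cm [-2.187   1.6623 12.2655] turn -6.184176059087498e-05
time: 3.15
ee_pos: [0.4639, 0.0432, 0.0851]
eef_rot: [1.0, -0.031, -0.0, -0.001]
ft_force: [0.2, -0.2, 0.4]
width: 0.0868
t 3.15 pos [0.4639 0.0432 0.0851] F [ 0.1787 -0.2328  0.3751] w 0.08679448845756303 tilt z [-0.0009  0.0017 -1.    ]
yaw deg -3.5272569410932193 shift cm [-0.0778  0.0336  6.0074] turn 0.020468227657833182
```

```bash
python3 -m jog '[[-0.1,0,3,0.02,0],[0,0,2.5,0,0],[0,0,0.4,0,0],[0,0,0.1,0,0],[0,0,0,0,0],[0,0,0,0,0.3],[0,0,0,0,0.35],[0,0,0,0,0.4],[0,0,0,0,0.45],[0,0,0,0,0.45]]' 3
python3 -c "
from h import *
go(.463,.043,.025,np.radians(-4.7))"
```

```text
time: 4.15
ee_pos: [0.4682, 0.0435, 0.0306]
eef_rot: [0.999, -0.041, 0.005, -0.001]
ft_force: [-0.5, -1.1, -1.1]
width: 0.0547
t 4.15 pos [0.4682 0.0435 0.0306] F [-0.4886 -1.1104 -1.1331] w 0.05473055695495315 tilt z [ 0.0106  0.0007 -0.9999]
yaw deg -4.715996791424343 shift cm [-0.5236  0.0922  0.5508] turn -0.0002791966801094503
```

```bash
python3 -m jog '[[0,0,0,0,0.1],[0,0,0,0,0.1],[0,0,0,0,0.1],[-0.4,0,0,0,0.1],[-0.1,0,0.3,0,0.1],[0,0,0.2,0,0.1],[0,0,0,0,0.1],[0,0,0,0,0.1],[0,0,0,0,0.1],[0,0,0,0,0.1]]' 3
python3 -c "
from h import *
go(.463,.043,.025,np.radians(-4.7))"
```

```text
time: 5.15
ee_pos: [0.4625, 0.044, 0.0248]
eef_rot: [0.999, -0.041, 0.005, -0.001]
ft_force: [1.5, -0.5, -0.3]
width: 0.078
t 5.15 pos [0.4625 0.044  0.0248] F [ 1.5122 -0.5302 -0.3489] w 0.0779530249303405 tilt z [ 0.0099  0.0008 -1.    ]
yaw deg -4.711653586633029 shift cm [ 0.0554  0.0932 -0.0156] turn -0.0002033934564127371
```

Good; close with 3 N and lift.

```bash
python3 -m jog '[[0,0,0,0,0.4],[0,0,0,0,0.4],[0,0,0,0,0.4],[0,0,0,0,0.4],[0,0,0,0,0.4],[0,0,0,0,0.4],[0,0,-0.5,0,0.4],[0,0,-1,0,0.4],[0,0,-1,0,0.4],[0,0,-1,0,0.4]]' 3
python3 - <<'E'
from h import *
go(.463,.043,.1,np.radians(-4.7))
c=shot('wrist','w2');s=shot('scene','s2')
q=[int(v) for v in proj(s,(.48,.043,.04))]
A=cv2.resize(c['pixels'][100:340,160:480],(480,360));B=cv2.resize(s['pixels'][q[1]-60:q[1]+60,q[0]-50:q[0]+50],(300,360),interpolation=2)
cv2.imwrite('pics/v2.png',np.hstack([A,B])[:,:,::-1])
E
```

```text
time: 6.15
ee_pos: [0.4616, 0.0441, 0.0619]
eef_rot: [0.999, -0.041, 0.004, -0.001]
ft_force: [0.2, -0.4, 1.4]
width: 0.0524
t 6.15 pos [0.4616 0.0441 0.0619] F [ 0.1973 -0.4318  1.4172] w 0.05236603065134336 tilt z [ 0.0084  0.0012 -1.    ]
yaw deg -4.686952710261296 shift cm [ 0.1774  0.096  -3.8042] turn 0.00022771816440214643
```

View pics/v2.png

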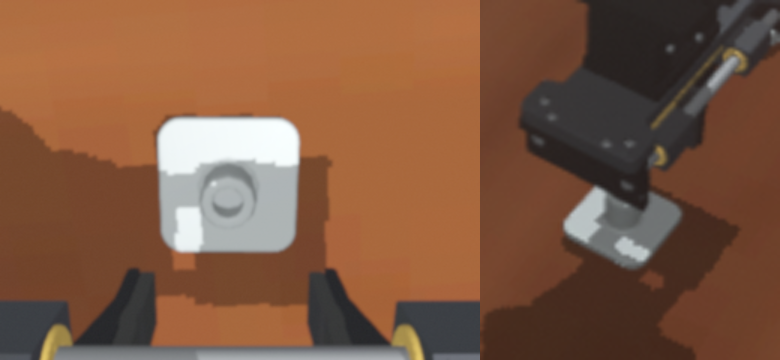

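Wrist crop: the flange still lies flat on the desk, hub up; the grip squeezed off the rounded corners. I'll remeasure it.

```bash
cat >> h.py <<'E'
def plate(c,x0,y0,x1,y1,z=.006,lo=90,sat=60):
    p=c['pixels'][y0:y1,x0:x1];h=cv2.cvtColor(p,cv2.COLOR_RGB2HSV)
    m=((h[...,1]<sat)&(h[...,2]>lo)).astype(np.uint8);k=max(cv2.findContours(m,0,1)[0],key=cv2.contourArea)+[x0,y0]
    P=np.array([onz(c,*q[0],z)[:2] for q in k],dtype=np.float32)*1000
    ce,wh,an=cv2.minAreaRect(P);print('plate mm',np.array(ce),wh,an)
E
python3 - <<'E'
from h import *
c=load('w2');plate(c,245,165,375,275)
h=cv2.cvtColor(c['pixels'],cv2.COLOR_RGB2HSV);print(h[240,290],h[200,340],h[290,310])
E
python3 -m jog '[[0,0,0,0,0.1],[0,0,0,0,0.1],[0,0,0,0,0.1],[0,0,0,0,0.1],[0,0,0,0,0.1],[0,0,0,0,0.1],[0,0,0,0,0.1],[0.9,0,0,0,0.1],[0,0,0,0,0.1],[0,0,0,0,0.1]]' 3
python3 -c "
from h import *
go(.474,.043,.0235,np.radians(-4.7))"
```

```text
plate mm [486.1366  42.9064] (60.752967834472656, 61.16436767578125) 85.66764831542969
[ 94   7 246] [ 90   6 253] [ 11 154 119]
time: 7.25
ee_pos: [0.472, 0.0431, 0.0619]
eef_rot: [0.999, -0.041, 0.005, -0.001]
ft_force: [-0.3, -0.5, -0.1]
width: 0.0782
t 7.25 pos [0.472  0.0431 0.0619] F [-0.2568 -0.4508 -0.1238] w 0.07818368407884153 tilt z [ 0.0098  0.0008 -1.    ]
yaw deg -4.716745524868844 shift cm [ 0.1618 -0.0023  3.845 ] turn -0.00029226454393582735
```

```bash
python3 -m jog '[[-0.2,0,3,0,0.1],[0,0,0.6,0,0.1],[0,0,0.25,0,0.1],[0,0,0.1,0,0.1],[0,0,0,0,0.4],[0,0,0,0,0.4],[0,0,0,0,0.4],[0,0,0,0,0.4],[0,0,0,0,0.4],[0,0,0,0,0.4]]' 5
python3 -c "
from h import *
go(.469,.043,.0235,np.radians(-4.7))"
```

```text
time: 8.25
ee_pos: [0.4733, 0.0435, 0.0253]
eef_rot: [0.999, -0.041, 0.007, -0.001]
ft_force: [0.7, 0.3, -1.2]
width: 0.0526
t 8.25 pos [0.4733 0.0435 0.0253] F [ 0.7443  0.2737 -1.1971] w 0.05259596929109733 tilt z [ 0.015   0.0008 -0.9999]
yaw deg -4.729200554888343 shift cm [-0.431   0.0889  0.173 ] turn -0.000509645826210825
```

```bash
python3 -m jog '[[0,0,0,0,0.1],[0,0,0,0,0.1],[0,0,0,0,0.1],[0,0,0,0,0.1],[-0.4,0,0.15,0,0.1],[0,0,0.2,0,0.1],[0,0,0,0,0.1],[0,0,0,0,0.1],[0,0,0,0,0.1],[0,0,0,0,0.1]]' 5
python3 -c "
from h import *
go(.469,.043,.0225,np.radians(-4.7))
c=shot('wrist','w3');plate(c,220,140,420,275)"
```

```text
time: 9.25
ee_pos: [0.4688, 0.0439, 0.0212]
eef_rot: [0.999, -0.041, 0.007, -0.001]
ft_force: [0.4, -0.6, 0.5]
width: 0.0784
t 9.25 pos [0.4688 0.0439 0.0212] F [ 0.4412 -0.6361  0.5389] w 0.07839741048569247 tilt z [ 0.0145  0.0008 -0.9999]
yaw deg -4.7245058805912725 shift cm [ 0.0317  0.0852 -0.1258] turn -0.0004277083024182282
plate mm [495.8268  42.1098] (60.724822998046875, 40.958892822265625) 85.32725524902344
```

```bash
python3 -m jog '[[0,0,0,0,0.4],[0,0,0,0,0.4],[0,0,0,0,0.4],[0,0,0,0,0.4],[0,0,0,0,0.4],[0,0,0,0,0.4],[0,0,0,0,0.4],[0,0,0,0,0.4],[0,0,0,0,0.4],[0,0,0,0,0.4]]' 5
python3 -c "
from h import *
go(.469,.043,.0225,np.radians(-4.7))"
```

```text
time: 10.3
ee_pos: [0.4689, 0.0439, 0.0213]
eef_rot: [0.999, -0.041, 0.007, -0.001]
ft_force: [0.1, 0.8, -0.0]
width: 0.0522
t 10.3 pos [0.4689 0.0439 0.0213] F [ 0.0555  0.774  -0.0097] w 0.05224876512385732 tilt z [ 0.0147  0.0008 -0.9999]
yaw deg -4.72711997754117 shift cm [ 0.0191  0.0863 -0.1178] turn -0.00047333290116036153
```

```bash
python3 - <<'E'
from h import *
c=shot('wrist','w4');s=shot('scene','s4');plate(c,220,140,420,275)
A=cv2.resize(c['pixels'][120:360,160:480],(480,360));q=[int(v) for v in proj(s,(.48,.043,.02))]
B=cv2.resize(s['pixels'][q[1]-45:q[1]+45,q[0]-38:q[0]+37],(300,360),interpolation=2)
cv2.imwrite('pics/v4.png',np.hstack([A,B])[:,:,::-1])
E
```

```text
plate mm [495.9539  42.1159] (60.76278305053711, 40.980960845947266) 85.32530212402344
```

View pics/v4.png

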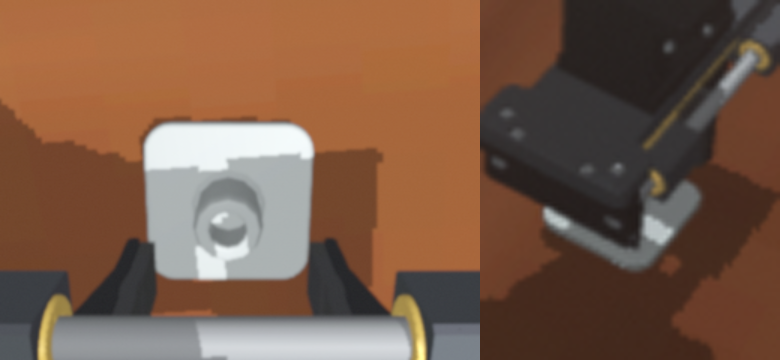

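```bash
python3 - <<'E'
from h import *
c=load('w4')
for u,v in((135,242),(155,245),(312,242),(332,240),(160,270),(305,270)):
    p=(160+u/1.5,120+v/1.5);print(p,onz(c,*p,0.0),onz(c,*p,0.02),onz(c,*p,0.04))
p=c['pixels'][260:360,220:410];cv2.imwrite('pics/v5.png',cv2.resize(p,(760,400),interpolation=cv2.INTER_CUBIC)[:,:,::-1])
E
```

```text
(250.0, 281.33333333333337) [0.4714 0.0801 0.    ] [0.4798 0.0754 0.02  ] [0.4882 0.0706 0.04  ]
(263.3333333333333, 283.33333333333337) [0.4696 0.0726 0.    ] [0.4782 0.0687 0.02  ] [0.4867 0.0647 0.04  ]
(368.0, 281.33333333333337) [0.4659 0.0122 0.    ] [0.4749 0.0148 0.02  ] [0.4839 0.0173 0.04  ]
(381.33333333333337, 280.0) [0.4661 0.0045 0.    ] [0.4751 0.0079 0.02  ] [0.484  0.0113 0.04  ]
(266.6666666666667, 300.0) [0.4588 0.072  0.    ] [0.4686 0.0681 0.02  ] [0.4783 0.0642 0.04  ]
(363.33333333333337, 300.0) [0.4542 0.0154 0.    ] [0.4645 0.0176 0.02  ] [0.4747 0.0198 0.04  ]
```

View pics/v5.png

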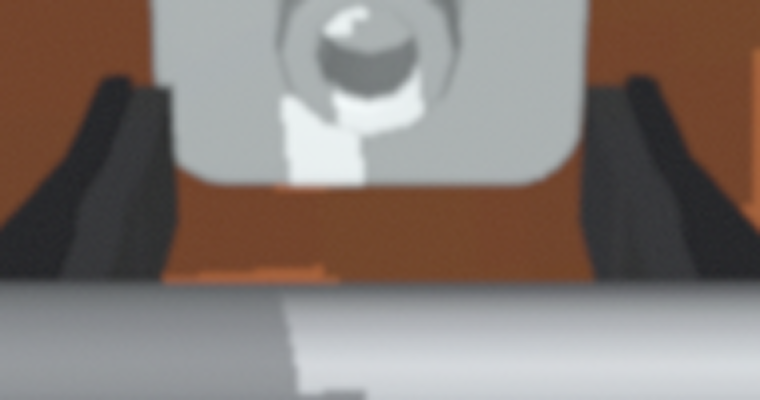

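The crop shows both pads against the plate's sides (gap about 60 mm at the tips), so the width reading is offset; the flange is between the fingers. I'll lift gently.

```bash
python3 -m jog '[[0,0,0,0,0.7],[0,0,0,0,0.7],[0,0,0,0,0.7],[0,0,0,0,0.7],[0,0,-0.5,0,0.7],[0,0,-1,0,0.7],[0,0,-1,0,0.7],[0,0,-1,0,0.7],[0,0,-1,0,0.7],[0,0,0,0,0.7]]' 5
python3 - <<'E'
from h import *
go(.469,.043,.06,np.radians(-4.7))
c=shot('wrist','w6');s=shot('scene','s6')
A=cv2.resize(c['pixels'][120:360,160:480],(480,360));q=[int(v) for v in proj(s,(.48,.043,.04))]
B=cv2.resize(s['pixels'][q[1]-45:q[1]+45,q[0]-38:q[0]+37],(300,360),interpolation=2)
cv2.imwrite('pics/v6.png',np.hstack([A,B])[:,:,::-1])
plate(c,220,140,420,275)
E
```

```text
time: 11.4
ee_pos: [0.4688, 0.0441, 0.0714]
eef_rot: [0.999, -0.041, 0.008, -0.001]
ft_force: [-0.3, 0.0, -0.6]
width: 0.0261
t 11.4 pos [0.4688 0.0441 0.0714] F [-0.2702  0.0116 -0.5851] w 0.026134519209522943 tilt z [ 0.0165  0.0009 -0.9999]
yaw deg -4.707500330014831 shift cm [0.0081 0.1141 1.1433] turn -0.00013090545374483398
plate mm [486.0796  42.9319] (60.57316970825195, 60.98124313354492) 85.12723541259766
```

```bash
python3 -c "
from h import *
print(r.tip_extent)
c=load('w6'); cv2.imwrite('pics/v7.png',np.hstack([cv2.resize(load(t)['pixels'][200:360,190:440],(390,250)) for t in('w1','w6')])[:,:,::-1])
c=load('w1')
for p in ((222,283),(408,283)):
  for z in (.18,.2025,.22): print(p,onz(c,*p,z))"

```

```text
0.022
(222, 283) [0.4892 0.1105 0.18  ]
(222, 283) [0.4992 0.103  0.2025]
(222, 283) [0.507  0.0971 0.22  ]
(408, 283) [0.48   0.0025 0.18  ]
(408, 283) [0.4912 0.0081 0.2025]
(408, 283) [0.4999 0.0125 0.22  ]
```

View pics/v7.png

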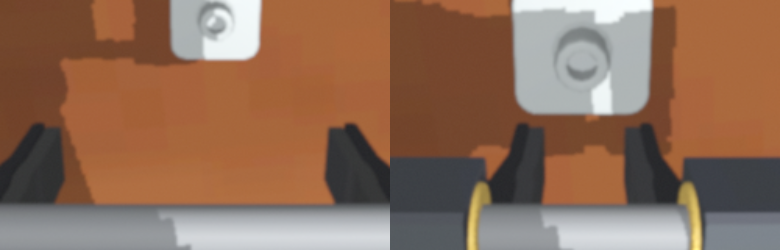

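Measured from the images (opening in pixels against the read width), the visible fingertips stand about level with the reported TCP, not 22 mm ahead of it. So the jaws closed above the plate. I'll feel for the desk with open jaws.

```bash
python3 -m jog '[[-0.3,0.1,0,0,0.05],[0,0,0,0,0.05],[0,0,0,0,0.05],[0,0,2,0,0.05],[0,0,1.5,0,0.05],[0,0,1.2,0,0.05],[0,0,0.6,0,0.05],[0,0,0,0,0.05],[0,0,0,0,0.05],[0,0,0,0,0.05]]' 5
python3 -c "
from h import *
go(.466,.043,.01,np.radians(-4.7))"
```

```text
time: 12.5
ee_pos: [0.4647, 0.0432, 0.0139]
eef_rot: [0.999, -0.041, 0.006, -0.001]
ft_force: [0.9, 0.2, -1.1]
width: 0.0822
t 12.5 pos [0.4647 0.0432 0.0139] F [ 0.8744  0.2307 -1.0725] w 0.08221853292017443 tilt z [ 0.0125  0.0013 -0.9999]
yaw deg -4.7119484008845385 shift cm [0.1214 0.0098 0.3945] turn -0.00020853893578332006
```

```bash
python3 -m jog '[[0.1,0,0.4,0,0.05],[0,0,0.3,0,0.05],[0,0,0.2,0,0.05],[0,0,0,0,0.4],[0,0,0,0,0.4],[0,0,0,0,0.4],[0,0,0,0,0.4],[0,0,0,0,0.4],[0,0,0,0,0.4],[0,0,0,0,0.4]]' 5
python3 -c "
from h import *
go(.466,.043,.004,np.radians(-4.7))"
```

```text
time: 13.5
ee_pos: [0.4673, 0.0428, 0.0058]
eef_rot: [0.999, -0.041, 0.008, -0.001]
ft_force: [-0.3, -0.8, -0.1]
width: 0.0527
t 13.5 pos [0.4673 0.0428 0.0058] F [-0.3423 -0.7686 -0.1227] w 0.052689222880892464 tilt z [ 0.0155  0.0005 -0.9999]
yaw deg -4.737141245419353 shift cm [-0.1355 -0.0071  0.1784] turn -0.0006482370208589217
```

```bash
python3 -m jog '[[0,0,0,0,0.1],[0,0,0,0,0.1],[0,0,0,0,0.1],[0,0,0.25,0,0.1],[0,0,0.25,0,0.1],[0,0,0.25,0,0.1],[0,0,0,0,0.4],[0,0,0,0,0.4],[0,0,0,0,0.4],[0,0,0,0,0.4]]' 5
python3 -c "
from h import *
go(.466,.043,.0,np.radians(-4.7))"
```

```text
time: 14.5
ee_pos: [0.4678, 0.0432, -0.0003]
eef_rot: [0.999, -0.041, 0.008, 0.0]
ft_force: [-0.9, 0.5, 5.6]
width: 0.0598
t 14.5 pos [ 0.4678  0.0432 -0.0003] F [-0.8589  0.4613  5.5877] w 0.059831421099620856 tilt z [ 0.0153 -0.0012 -0.9999]
yaw deg -4.7086048058394505 shift cm [-0.1797  0.0381 -0.0284] turn -0.0001501821933933556
```

Now it grips: width 59.8 mm, and the tips touch the desk at TCP z ≈ 0, which confirms the picture rather than r.tip_extent. Lift.

```bash
python3 -m jog '[[0,0,0,0,0.6],[0,0,0,0,0.6],[0,0,-0.5,0,0.6],[0,0,-1,0,0.6],[0,0,-1,0,0.6],[0,0,-1,0,0.6],[0,0,-1,0,0.6],[0,0,-1,0,0.6],[0,0,-1,0,0.6],[0,0,0,0,0.6]]' 4
python3 - <<'E'
from h import *
go(.469,.043,.06,np.radians(-4.7))
c=shot('wrist','w8');s=shot('scene','s8')
A=cv2.resize(c['pixels'][120:360,160:480],(480,360));q=[int(v) for v in proj(s,(.48,.043,.04))]
B=cv2.resize(s['pixels'][q[1]-45:q[1]+45,q[0]-38:q[0]+37],(300,360),interpolation=2)
cv2.imwrite('pics/v8.png',np.hstack([A,B])[:,:,::-1])
E
```

```text
time: 15.5
ee_pos: [0.4668, 0.0433, 0.071]
eef_rot: [0.999, -0.041, 0.008, 0.0]
ft_force: [0.2, 0.2, -0.1]
width: 0.0599
t 15.5 pos [0.4668 0.0433 0.071 ] F [ 0.2458  0.2135 -0.0904] w 0.059862597518190806 tilt z [ 0.016  -0.0011 -0.9999]
yaw deg -4.704393186367044 shift cm [0.2058 0.0145 1.1039] turn -7.667556675872156e-05
```

View pics/v8.png

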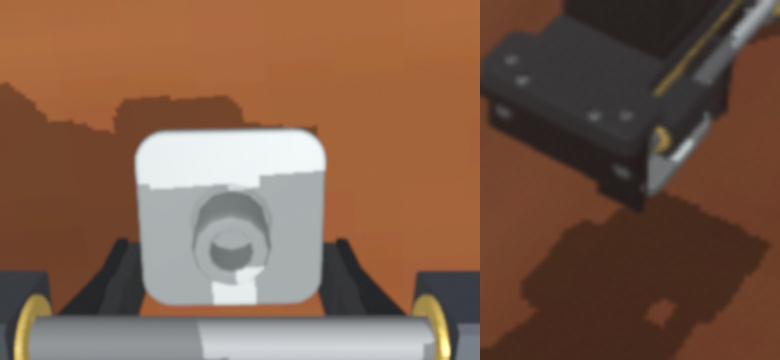

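Wrist crop: the flange is gripped at its −x end and lifted level, far edge at row ~207, hub still up. I'll drop to 3 N and jerk it to make it swing about the jaw axis.

```bash
cat >> h.py <<'E'
def look(tag):
    c=shot('wrist',tag);p=c['pixels'][100:335,200:440];h=cv2.cvtColor(p,cv2.COLOR_RGB2HSV)
    m=((h[...,1]<45)&(h[...,2]>100)).astype(np.uint8);k=max(cv2.findContours(m,0,1)[0],key=cv2.contourArea)
    x,y,w,hh=cv2.boundingRect(k);print(tag,'bbox',x+200,y+100,w,hh,'area',cv2.contourArea(k),'width at top/bot',m[y+8].sum(),m[y+hh-8].sum())
E
python3 -c "
from h import *
import shutil
c=load('w8');p=c['pixels'][100:335,200:440];h=cv2.cvtColor(p,cv2.COLOR_RGB2HSV);m=((h[...,1]<45)&(h[...,2]>100)).astype(np.uint8);k=max(cv2.findContours(m,0,1)[0],key=cv2.contourArea);print(cv2.boundingRect(k))
# level prediction: plate outline at level, centre .486+... 
for x in (.4548,.5148):
  for y in (.073,.013): print(x,y,proj(c,(x,y+.0005,.074)))"
python3 -m jog '[[0,0,0,0,0.6],[0,0,0,0,0.6],[0,0,-4,0,0.6],[0,0,-4,0,0.6],[0,0,0,0,0.6],[0,0,3,0,0.6],[0,0,-4,0,0.6],[0,0,-4,0,0.6],[0,0,0,0,0.6],[0,0,0,0,0.6]]' 3
python3 -c "
from h import *
go(.469,.043,.06,np.radians(-4.7));look('w9')"
```

```text
(50, 105, 127, 118)
0.4548 0.073 (np.float64(256.91154224585813), np.float64(324.76664007720245))
0.4548 0.013 (np.float64(371.8264129446135), np.float64(316.37397461482897))
0.5148 0.073 (np.float64(240.5120620815639), np.float64(212.59595686198173))
0.5148 0.013 (np.float64(367.3860586965597), np.float64(202.30169771180474))
time: 16.6
ee_pos: [0.4607, 0.0426, 0.1957]
eef_rot: [0.999, -0.041, 0.0, -0.001]
ft_force: [0.2, -0.1, -1.5]
width: 0.0598
t 16.6 pos [0.4607 0.0426 0.1957] F [ 0.2343 -0.1436 -1.507 ] w 0.05981264892966718 tilt z [ 0.0008  0.0013 -1.    ]
yaw deg -4.724055806097855 shift cm [ 0.8175 -0.0929 13.5724] turn -0.00041985302062896857
w9 bbox 255 247 120 61 area 3535.5 width at top/bot 40 120
```

```bash
python3 - <<'E'
from h import *
c=load('w9');s=shot('scene','s9')
q=[int(v) for v in proj(s,(.47,.043,.17))]
A=cv2.resize(c['pixels'][180:360,200:440],(480,360));B=cv2.resize(s['pixels'][q[1]-60:q[1]+60,q[0]-50:q[0]+50],(300,360),interpolation=2)
cv2.imwrite('pics/v9.png',np.hstack([A,B])[:,:,::-1])
for dz in (.012,-.048): print(proj(c,(.4607,.0426,.1957+dz)))
E
```

```text
(np.float64(312.3826938388386), np.float64(308.43499127840073))
(np.float64(313.00695680438287), np.float64(263.1608698644032))
```

View pics/v9.png

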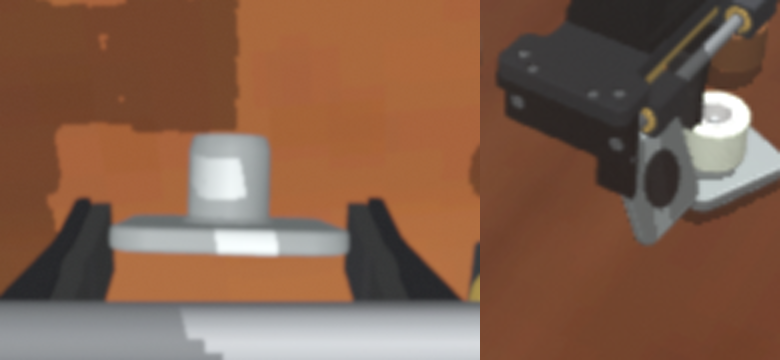

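The flange hangs from the grip: its edge is seen end-on at crop (230,240), the hub points +x and about 33° below level, and the scene crop shows the black disc facing back and up. I'll lower it to the desk.

```bash
python3 -m jog '[[0,0,1,0,0.6],[0,0,2,0,0.6],[0,0,2,0,0.6],[0,0,2,0,0.6],[0,0,2,0,0.6],[0,0,2,0,0.6],[0,0,2,0,0.6],[0,0,1,0,0.6],[0,0,0,0,0.6],[0,0,0,0,0.6]]' 4
python3 -c "
from h import *
go(.461,.043,.042,np.radians(-4.7));look('w10')"
```

```text
time: 17.7
ee_pos: [0.4538, 0.0435, 0.0383]
eef_rot: [0.999, -0.04, -0.006, -0.002]
ft_force: [0.4, -1.5, 1.6]
width: 0.06
t 17.7 pos [0.4538 0.0435 0.0383] F [ 0.4165 -1.4673  1.5638] w 0.059960565643251654 tilt z [-0.0116  0.0039 -0.9999]
yaw deg -4.562400498517936 shift cm [ 0.7161 -0.0041 -0.3759] turn 0.0024015643499648576
w10 bbox 253 246 123 62 area 3539.0 width at top/bot 41 123
```

```bash
python3 -m jog '[[0.5,0,0.1,0,0.6],[0.5,0,0,0,0.6],[0.5,0,0,0,0.6],[0.5,0,0.1,0,0.6],[0.5,0,0.2,0,0.6],[0,0,0,0,0.6],[0,0,0,0,0.6],[0,0,0,0,0.6],[0,0,0,0,0.6],[0,0,0,0,0.6]]' 3
python3 -c "
from h import *
go(.4783,.043,.035,np.radians(-4.7));look('w11')"
```

```text
time: 18.75
ee_pos: [0.4818, 0.0411, 0.0354]
eef_rot: [0.999, -0.04, -0.005, -0.001]
ft_force: [0.5, -1.6, -0.0]
width: 0.0599
t 18.75 pos [0.4818 0.0411 0.0354] F [ 0.4761 -1.6358 -0.0194] w 0.059868883169198875 tilt z [-0.0095  0.0032 -1.    ]
yaw deg -4.606467733379989 shift cm [-0.362  -0.1631  0.0448] turn 0.0016324460093724014
w11 bbox 253 249 123 64 area 3969.0 width at top/bot 39 85
```

```bash
python3 -m jog '[[0,0.1,0.4,0,0.6],[0,0,0.3,0,0.6],[0.5,0,0.2,0,0.6],[0.5,0,0.2,0,0.6],[0.5,0,0.2,0,0.6],[0.5,0,0.2,0,0.6],[0.5,0,0.2,0,0.6],[0,0,0,0,0.6],[0,0,0,0,0.6],[0,0,0,0,0.6]]' 3
python3 -c "
from h import *
go(.4783,.043,.035,np.radians(-4.7));look('w12')
c=load('w12');b=load('w11')
cv2.imwrite('pics/v12.png',np.hstack([cv2.resize(q['pixels'][180:360,200:440],(400,300)) for q in (b,c)])[:,:,::-1])"
```

```text
time: 19.8
ee_pos: [0.5099, 0.038, 0.0169]
eef_rot: [0.999, -0.04, -0.004, -0.002]
ft_force: [0.6, -1.0, 1.0]
width: 0.0601
t 19.8 pos [0.5099 0.038  0.0169] F [ 0.5857 -0.9693  1.0149] w 0.06012987379100888 tilt z [-0.0079  0.0035 -1.    ]
yaw deg -4.612864531256963 shift cm [-3.2014 -0.2484 -1.7795] turn 0.0015208008248346339
w12 bbox 200 277 240 58 area 7187.5 width at top/bot 119 58
```

View pics/v12.png

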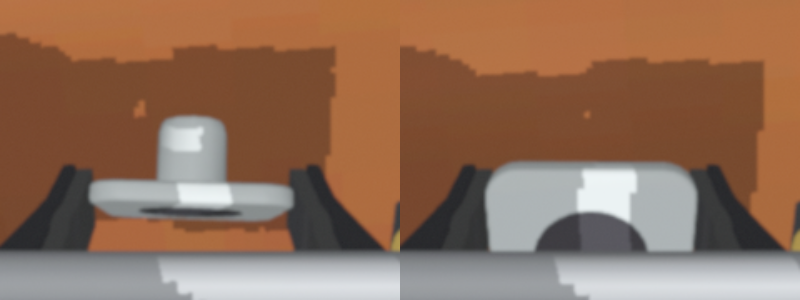

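The left half (before) shows the hub still up in the image. The right half (now) shows the outer face with its black disc at crop (590,235) towards the camera and the far edge at crop row 163, so the flange has rolled over to hub down. I'll measure its tilt from the plate's apparent width.

```bash
cat >> h.py <<'E'
def tilt(tag,rows,x0=225,x1=415):
    c=load(tag)
    for v in rows:
        p=c['pixels'][v].astype(int);h=cv2.cvtColor(c['pixels'][v:v+1],cv2.COLOR_RGB2HSV)[0]
        on=np.where((h[x0:x1,1]<40)&(h[x0:x1,2]>120))[0]+x0
        l,rr=on.min()-.5,on.max()+.5
        zs=np.linspace(0,.25,2001);w=[np.linalg.norm(onz(c,l,v,z)-onz(c,rr,v,z)) for z in zs]
        z=zs[np.argmin(abs(np.array(w)-.06))];print(v,l,rr,'z',z,'x,y',((onz(c,l,v,z)+onz(c,rr,v,z))/2)[:2])
E
python3 -c "
from h import *
tilt('w12',range(290,330,5))
c=load('w12');print(c['pixels'][278:332:6,300]);
for z in (.02,.03,.04):print(z,onz(c,310,278,z))"
```

```text
290 252.5 375.5 z 0.025500000000000002 x,y [0.5181 0.0366]
295 250.5 377.5 z 0.031125 x,y [0.5183 0.0366]
300 250.5 377.5 z 0.031875 x,y [0.516  0.0367]
305 251.5 377.5 z 0.031375 x,y [0.5131 0.0367]
310 251.5 376.5 z 0.031 x,y [0.5102 0.0372]
315 251.5 376.5 z 0.03175 x,y [0.508  0.0374]
320 252.5 376.5 z 0.03125 x,y [0.5049 0.0374]
325 252.5 375.5 z 0.030875 x,y [0.5019 0.0379]
[[132 135 134]
 [175 181 183]
 [175 182 182]
 [173 180 182]
 [173 180 182]
 [148 155 157]
 [ 62  60  66]
 [ 63  61  66]
 [ 62  61  66]]
0.02 [0.5221 0.0383 0.02  ]
0.03 [0.5267 0.0377 0.03  ]
0.04 [0.5312 0.0372 0.04  ]
```

Level and standing on its hub at z ≈ 0.031, with the centre at about (0.497, 0.038). I'll open slightly, move to the plate's centre and grip firmly.

```bash
python3 -m jog '[[0,0,0,0,0.2],[0,0,0,0,0.2],[0,0,0,0,0.2],[0,0,0,0,0.2],[-0.7,0,0.1,0,0.2],[-0.6,0,0.2,0,0.2],[0,0,0,0,0.2],[0,0,0,0,0.2],[0,0,0,0,0.2],[0,0,0,0,0.2]]' 5
python3 -c "
from h import *
go(.497,.038,.013,np.radians(-4.7));look('w13');tilt('w13',range(270,335,8))"
```

```text
time: 20.85
ee_pos: [0.4939, 0.0391, 0.0134]
eef_rot: [0.999, -0.04, -0.005, -0.001]
ft_force: [-0.8, -0.1, 0.1]
width: 0.0697
t 20.85 pos [0.4939 0.0391 0.0134] F [-0.7502 -0.0813  0.0968] w 0.06968898726916171 tilt z [-0.01    0.0029 -0.9999]
yaw deg -4.584232837079262 shift cm [0.3206 0.0888 0.035 ] turn 0.0020205181586596677
w13 bbox 200 239 240 96 area 12229.5 width at top/bot 122 84
270 248.5 380.5 z 0.029625000000000002 x,y [0.5159 0.0363]
278 248.5 379.5 z 0.029625000000000002 x,y [0.512  0.0369]
286 249.5 379.5 z 0.029625000000000002 x,y [0.508 0.037]
294 249.5 378.5 z 0.029625000000000002 x,y [0.5039 0.0375]
302 250.5 378.5 z 0.029750000000000002 x,y [0.4998 0.0376]
310 250.5 377.5 z 0.029750000000000002 x,y [0.4956 0.0382]
318 251.5 377.5 z 0.029875000000000002 x,y [0.4914 0.0383]
326 251.5 376.5 z 0.029875000000000002 x,y [0.487  0.0389]
334 224.5 414.5 z 0.080625 x,y [0.5157 0.0347]
```

```bash
python3 -m jog '[[0.3,0.1,0,0,0.2],[0,0,0,0,0.2],[0,0,0,0,0.6],[0,0,0,0,0.6],[0,0,0,0,0.6],[0,0,0,0,0.6],[0,0,0,0,0.6],[0,0,-2,0,0.6],[0,0,-3,0,0.6],[0,0,-4,0,0.6]]' 40
python3 - <<'E'
from h import *
go(.47,-.174,.12,np.radians(-4.7));look('w14');tilt('w14',range(250,335,10))
a=load('top0')
p=a['pixels'][240:305,340:410];m=(p.min(2)>235).astype(np.uint8)
k=max(cv2.findContours(m,0,1)[0],key=cv2.contourArea)+[340,240];print(cv2.boundingRect(k))
hl=cv2.convexHull(k);e=cv2.fitEllipse(hl);print(e,onz(a,*e[0],.048))
E
```

```text
time: 21.9
ee_pos: [0.4942, 0.0372, 0.1006]
eef_rot: [0.999, -0.04, -0.01, -0.002]
ft_force: [0.7, -0.2, -1.7]
width: 0.0591
t 21.9 pos [0.4942 0.0372 0.1006] F [ 0.6635 -0.1628 -1.7112] w 0.059107027284472834 tilt z [-0.0206  0.0041 -0.9998]
yaw deg -4.566758595796663 shift cm [-0.766  21.2432 -1.9752] turn 0.0023255012033287503
w14 bbox 200 247 240 88 area 11170.5 width at top/bot 122 76
250 258.5 369.5 z 0.0855 x,y [0.5145 0.035 ]
260 250.5 377.5 z 0.10925 x,y [0.5183 0.0346]
270 248.5 379.5 z 0.1155 x,y [0.5159 0.0347]
280 248.5 379.5 z 0.117 x,y [0.5116 0.0351]
290 249.5 378.5 z 0.11625 x,y [0.5061 0.0355]
300 250.5 377.5 z 0.1155 x,y [0.5005 0.036 ]
310 251.5 377.5 z 0.115875 x,y [0.4954 0.0361]
320 251.5 376.5 z 0.11625 x,y [0.4902 0.0368]
330 252.5 375.5 z 0.1155 x,y [0.4841 0.0373]
(363, 260, 23, 23)
((374.2017822265625, 270.8144836425781), (22.685243606567383, 22.842422485351562), 131.41380310058594) [ 0.5113 -0.1746  0.048 ]
```

```bash
python3 -m jog '[[-0.7,3,-0.5,0,0.6],[-0.7,3.5,-0.5,0,0.6],[-0.7,3.5,-0.5,0,0.6],[-0.7,3.5,0,0,0.6],[0,3.5,0,0,0.6],[0,3,0,0,0.6],[0,0.6,0,0,0.6],[0,0,0,0,0.6],[0,0,0,0,0.6],[0,0,0,0,0.6]]' 40
python3 - <<'E'
from h import *
go(.511,-.1745,.12,np.radians(-4.7));look('w15');tilt('w15',range(260,335,10))
c=load('w15');print('roll expected at',proj(c,(.511,-.1745,.048)),proj(c,(.511,-.1745,.012)))
cv2.imwrite('pics/v15.png',c['pixels'][:,:,::-1])
E
```

```text
time: 22.95
ee_pos: [0.4543, -0.1696, 0.1252]
eef_rot: [0.999, -0.037, -0.002, -0.001]
ft_force: [-0.2, 0.3, -0.4]
width: 0.0594
t 22.95 pos [ 0.4543 -0.1696  0.1252] F [-0.2071  0.2912 -0.385 ] w 0.059432623941831346 tilt z [-0.0042  0.0028 -1.    ]
yaw deg -4.265270102768881 shift cm [5.6883 0.0715 0.4923] turn 0.007587468063539715
w15 bbox 249 100 133 130 area 11380.0 width at top/bot 47 33
260 250.5 377.5 z 0.13425 x,y [ 0.4784 -0.1721]
270 248.5 379.5 z 0.140375 x,y [ 0.4759 -0.1719]
280 248.5 379.5 z 0.14175000000000001 x,y [ 0.4715 -0.1716]
290 249.5 378.5 z 0.14100000000000001 x,y [ 0.4661 -0.1712]
300 250.5 377.5 z 0.140125 x,y [ 0.4605 -0.1708]
310 251.5 376.5 z 0.13925 x,y [ 0.4547 -0.1703]
320 252.5 376.5 z 0.1395 x,y [ 0.4494 -0.1702]
330 253.5 374.5 z 0.137375 x,y [ 0.4425 -0.1694]
roll expected at (np.float64(314.3622597340448), np.float64(169.0168006009944)) (np.float64(314.47911385970525), np.float64(163.75199245397795))
```

View pics/v15.png

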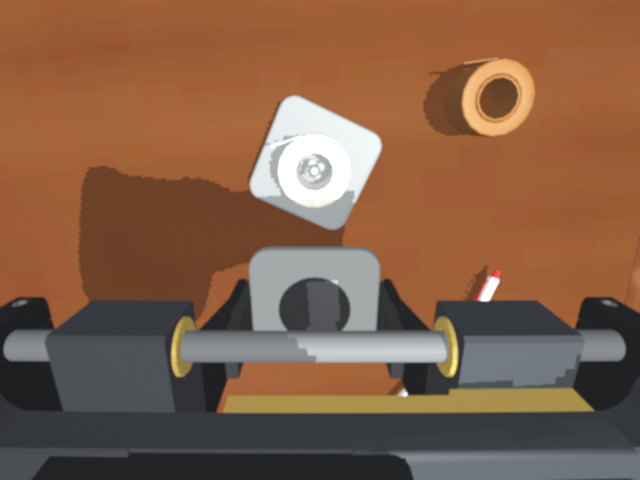

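Wrist view (last picture): held flange with the black disc centred at about (314,308), roll top at (314,170), spindle tip at (315,171). Now the offset between the two.

```bash
python3 - <<'E'
from h import *
c=load('w15');P=c['pixels']
m=(P.min(2)>225).astype(np.uint8);m[:125]=0;m[220:]=0;m[:,:265]=0;m[:,365:]=0
k=max(cv2.findContours(m,0,1)[0],key=cv2.contourArea);e=cv2.fitEllipse(cv2.convexHull(k));print('roll',e,onz(c,*e[0],.048))
print('spindle',onz(c,315,171,.044))
d=((P.max(2)<110)).astype(np.uint8);sub=d[270:331,265:365]
k=max(cv2.findContours(sub,0,1)[0],key=cv2.contourArea)+[265,270]
print(cv2.boundingRect(k)); pts=np.array([q[0] for q in k if q[0][1]<328])
W=np.array([onz(c,*q,.1405)[:2] for q in pts])*1000
A=np.c_[2*W,np.ones(len(W))];s=np.linalg.lstsq(A,(W**2).sum(1),rcond=None)[0];print('disc mm',s[:2],np.sqrt(s[2]+s[0]**2+s[1]**2))
col=P[235:262,314].astype(int).sum(1);v=235+np.argmax(np.abs(np.diff(col)));print('far edge row',v,onz(c,314,v+.5,.1405),onz(c,314,v+.5,.135))
go(.511,-.1745,.12)
E
```

```text
roll ((314.7483825683594, 159.78541564941406), (94.89606475830078, 117.01107025146484), 79.30977630615234) [ 0.5171 -0.1752  0.048 ]
spindle [ 0.5092 -0.1748  0.044 ]
(279, 278, 71, 53)
disc mm [ 455.3632 -170.4377] 16.615106974186983
far edge row 246 [ 0.4872 -0.1728  0.1405] [ 0.4854 -0.1726  0.135 ]
t 23.0 pos [ 0.4544 -0.1693  0.1252] F [0.2967 0.4425 0.0626] w 0.05916525306845677 tilt z [-0.0042  0.0029 -1.    ]
yaw deg -4.239076650528706 shift cm [5.6834 0.0969 0.4931] turn None
```

```bash
python3 -m jog '[[2.7,0,0,0,0.6],[2.2,0,0.8,0,0.6],[0.4,0,1.5,0,0.6],[0.1,0,1.5,0,0.6],[0,0,0.7,0,0.6],[0,0,0,0,0.6],[0,0,0,0,0.6],[0,0,0,0,0.6],[0,0,0,0,0.6],[0,0,0,0,0.6]]' 60
python3 -c "
from h import *
go(.5084,-.1735,.063,np.radians(-4.3))"
```

```text
time: 24.0
ee_pos: [0.5075, -0.169, 0.0775]
eef_rot: [0.999, -0.034, -0.003, -0.001]
ft_force: [-0.8, 0.1, 0.7]
width: 0.0584
t 24.0 pos [ 0.5075 -0.169   0.0775] F [-0.8185  0.1334  0.6993] w 0.058422139509933746 tilt z [-0.0055  0.0024 -1.    ]
yaw deg -3.9186074186042346 shift cm [0.133  0.4458 1.4504] turn 0.006656556288036519
```

```bash
python3 -m jog '[[0.1,0.4,0,0,0.6],[0,0,0,0,0.6],[0,0.05,0.5,0,0.6],[0,0,0.4,0,0.6],[0,0,0,0,0.6],[0,0,0,0,0.6],[0,0,0,0,0.6],[0,0,0,0,0.6],[0,0,0,0,0.6],[0,0,0,0,0.6]]' 60
python3 -c "
from h import *
go(.5084,-.1735,.05,np.radians(-4.3))"
```

```text
time: 25.0
ee_pos: [0.5085, -0.1742, 0.0682]
eef_rot: [0.999, -0.034, -0.002, -0.001]
ft_force: [0.8, 0.0, -0.2]
width: 0.0587
t 25.0 pos [ 0.5085 -0.1742  0.0682] F [ 0.8077  0.0372 -0.1643] w 0.05867874285768115 tilt z [-0.0046  0.002  -1.    ]
yaw deg -3.9332563139310457 shift cm [-0.0015 -0.0688  1.8234] turn 0.006400884832803655
```

Aligned within 1 mm. I'll descend into the core, to above the balls (lip meets them at TCP ≈ 0.048).

```bash
python3 -m jog '[[0,-0.05,0.4,0,0.6],[0,0,0.4,0,0.6],[0,0,0.3,0,0.6],[0,0,0.3,0,0.6],[0,0,0.2,0,0.6],[0,0,0,0,0.6],[0,0,0,0,0.6],[0,0,0,0,0.6],[0,0,0,0,0.6],[0,0,0,0,0.6]]' 60
python3 -c "
from h import *
go(.5084,-.1735,.0387,np.radians(-4.3))"
```

```text
time: 26.0
ee_pos: [0.5084, -0.1737, 0.0508]
eef_rot: [0.999, -0.034, -0.002, -0.001]
ft_force: [-0.3, -0.4, -1.2]
width: 0.0588
t 26.0 pos [ 0.5084 -0.1737  0.0508] F [-0.2596 -0.396  -1.2103] w 0.05879316042768227 tilt z [-0.0046  0.002  -1.    ]
yaw deg -3.936772783577347 shift cm [ 0.0054 -0.0136  1.2072] turn 0.006339510859429298
```

No lateral or vertical force, and the mouth is about 12 mm inside the core. Press on.

```bash
python3 -m jog '[[0,0,0.3,0,0.6],[0,0,0.2,0,0.6],[0,0,0.2,0,0.6],[0,0,0,0,0.6],[0,0,0,0,0.6],[0,0,0,0,0.6],[0,0,0,0,0.6],[0,0,0,0,0.6],[0,0,0,0,0.6],[0,0,0,0,0.6]]' 60
python3 -c "
from h import *
go(.5084,-.1735,.0387,np.radians(-4.3))"
```

```text
time: 27.0
ee_pos: [0.508, -0.1734, 0.0457]
eef_rot: [0.999, -0.034, -0.003, -0.0]
ft_force: [-2.1, 0.1, 4.5]
width: 0.0591
t 27.0 pos [ 0.508  -0.1734  0.0457] F [-2.1322  0.0683  4.4798] w 0.059081074107407296 tilt z [-0.0062  0.0009 -1.    ]
yaw deg -3.9314544234051603 shift cm [0.041  0.0123 0.6961] turn 0.006432333755240993
```

```bash
python3 -m jog '[[0,0,0.2,0,0.6],[0,0,0.2,0,0.6],[0,0,0,0,0.6],[0,0,0,0,0.6],[0,0,0,0,0.6],[0,0,0,0,0.6],[0,0,0,0,0.6],[0,0,0,0,0.6],[0,0,0,0,0.6],[0,0,0,0,0.6]]' 60
python3 -c "
from h import *
go(.5084,-.1735,.0387,np.radians(-4.3))"
```

```text
time: 28.0
ee_pos: [0.5073, -0.1732, 0.0408]
eef_rot: [0.999, -0.034, -0.004, -0.001]
ft_force: [-1.2, -0.0, -1.4]
width: 0.0588
t 28.0 pos [ 0.5073 -0.1732  0.0408] F [-1.2344 -0.029  -1.3993] w 0.05881031890803027 tilt z [-0.0077  0.0016 -1.    ]
yaw deg -3.9382930509505996 shift cm [0.1094 0.0217 0.2113] turn 0.00631297718825552
```

It resisted with 4.5 N upward, then the force fell to −1.4 N at about 2 mm above home: the click. Press it home.

```bash
python3 -m jog '[[0,0,0.2,0,0.6],[0,0,0.2,0,0.6],[0,0,0.2,0,0.6],[0,0,0.2,0,0.6],[0,0,0,0,0.6],[0,0,0,0,0.6],[0,0,0,0,0.6],[0,0,0,0,0.6],[0,0,0,0,0.6],[0,0,0,0,0.6]]' 60
python3 -c "
from h import *
go(.5084,-.1735,.0387,np.radians(-4.3))"
```

```text
time: 29.0
ee_pos: [0.5085, -0.1734, 0.0376]
eef_rot: [0.999, -0.034, -0.003, 0.001]
ft_force: [0.7, -0.5, -1.2]
width: 0.059
t 29.0 pos [ 0.5085 -0.1734  0.0376] F [ 0.7348 -0.4719 -1.1532] w 0.05896950375460601 tilt z [-0.0067 -0.0012 -1.    ]
yaw deg -3.945860922822387 shift cm [-0.0071  0.0064 -0.1105] turn 0.006180892906723745
```

Rows of zero re-zero the push, so I'll keep commanding downward through the last row.

```bash
python3 -m jog '[[0,0,0.2,0,0.6],[0,0,0.2,0,0.6],[0,0,0.3,0,0.6],[0,0,0.3,0,0.6],[0,0,0.4,0,0.6],[0,0,0.4,0,0.6],[0,0,0.4,0,0.6],[0,0,0.4,0,0.6],[0,0,0.4,0,0.6],[0,0,0.4,0,0.6]]' 60
python3 -c "
from h import *
go(.5084,-.1735,.0387,np.radians(-4.3));look('w16');tilt('w16',range(265,330,10));go(.5,-.17,.04)"
```

```text
time: 30.0
ee_pos: [0.5092, -0.1734, 0.0372]
eef_rot: [0.999, -0.035, -0.007, 0.008]
ft_force: [-23.4, 6.4, 51.5]
width: 0.0584
t 30.0 pos [ 0.5092 -0.1734  0.0372] F [-23.4302   6.3755  51.5416] w 0.05835283929743851 tilt z [-0.0137 -0.0158 -0.9998]
yaw deg -4.034925585344788 shift cm [-0.0785  0.016  -0.1463] turn 0.004626421298530081
w16 bbox 200 187 240 148 area 17951.0 width at top/bot 40 65
265 239.5 396.5 z 0.076125 x,y [ 0.5431 -0.1776]
275 234.5 390.5 z 0.0765 x,y [ 0.5392 -0.1752]
285 230.5 378.5 z 0.07100000000000001 x,y [ 0.5326 -0.1715]
295 227.5 377.5 z 0.073875 x,y [ 0.5297 -0.1705]
305 250.5 377.5 z 0.052875 x,y [ 0.5132 -0.1743]
315 251.5 376.5 z 0.052125 x,y [ 0.5074 -0.1739]
325 252.5 375.5 z 0.051250000000000004 x,y [ 0.5014 -0.1735]
t 30.05 pos [ 0.5092 -0.1734  0.0372] F [-22.5288   5.5345  51.1743] w 0.05882355649276154 tilt z [-0.0137 -0.0159 -0.9998]
yaw deg -4.029268665067465 shift cm [-0.9452 -0.2707 -0.2682] turn None
```

Bottomed out: 51 N reaction, plate at about z 0.052–0.053, tilt about 1°. I'll ease to a moderate steady push and check the roll and stand are undisturbed.

```bash
python3 -m jog '[[0,0,0.15,0,0.6],[0,0,0.15,0,0.6],[0,0,0.15,0,0.6],[0,0,0.15,0,0.6],[0,0,0.15,0,0.6],[0,0,0.15,0,0.6],[0,0,0.15,0,0.6],[0,0,0.15,0,0.6],[0,0,0.15,0,0.6],[0,0,0.15,0,0.6]]' 60
python3 - <<'E'
from h import *
go(.5084,-.1735,.0372,np.radians(-4.3));c=shot('wrist','w17');tilt('w17',range(305,330,5))
d=(c['pixels'].max(2)<110).astype(np.uint8)[270:331,265:365];k=max(cv2.findContours(d,0,1)[0],key=cv2.contourArea)+[265,270]
W=np.array([onz(c,*q[0],.054)[:2] for q in k if q[0][1]<328])*1000
s=np.linalg.lstsq(np.c_[2*W,np.ones(len(W))],(W**2).sum(1),rcond=None)[0];print('disc mm',s[:2],np.sqrt(s[2]+s[0]**2+s[1]**2))
E
```

```text
time: 31.05
ee_pos: [0.509, -0.1732, 0.0377]
eef_rot: [0.999, -0.035, -0.008, 0.012]
ft_force: [-8.8, 2.0, 19.1]
width: 0.0589
t 31.05 pos [ 0.509  -0.1732  0.0377] F [-8.7649  2.0245 19.1104] w 0.05886295203754718 tilt z [-0.0169 -0.0229 -0.9996]
yaw deg -4.028575977070791 shift cm [-0.0569  0.0288  0.05  ] turn 0.004737242869123248
305 251.5 377.5 z 0.05225 x,y [ 0.5124 -0.1743]
310 251.5 376.5 z 0.051750000000000004 x,y [ 0.5095 -0.1738]
315 251.5 376.5 z 0.0525 x,y [ 0.5072 -0.1736]
320 252.5 376.5 z 0.052125 x,y [ 0.5042 -0.1737]
325 252.5 375.5 z 0.051750000000000004 x,y [ 0.5012 -0.1732]
disc mm [ 510.639  -173.7499] 16.468926980914247
```

```bash
python3 -c "
from bench import r
print(r.close_job()); s=r.read_state(); print(s['time'],s['ft_force'],s['ee_pos'])"
```

```text
the job is handed in; nothing more can be done
None
the job is handed in; nothing more can be done
```

The flange is turned over and snapped onto the spindle, and I handed the job in at about 31 s with the arm still pressing it down on the roll. The hand-in reports no verdict.

**How it was done:** I gripped the plate near one edge with a light grip and jerked it so it swung to hang. I then rolled it onto its hub on the desk, regripped it across the middle with a firm grip and mounted it.

**What the last checks showed:**
- **Snap:** the upward force reached 4.5 N on the way down, then fell to −1.4 N about 2 mm above home, as expected for the click. I did not sample the stated 10–15 N peak.
- **Seating:** the flange bottomed out against a 51 N push. I then eased to a steady 19 N down, with about 9 N of side force and the grip set to 60 N.
- **Position:** the plate's disc measured at (0.511, −0.174) m, about 1 mm from where I measured the stand.
- **Level:** the tool was tilted about 1.6°, within the 4° allowed.

**What disagreed or was not checked:**
- `r.tip_extent` (22 mm) did not match what I saw. The fingertips were about level with the reported TCP, which cost several empty grasps at the start.
- The wrist camera put the plate top at 52 mm rather than 54 mm, which is within its 2 mm calibration.
- I did not re-measure the roll or the bystanders at the end; the arm never went near the spare roll, the stapler or the tape dispenser.

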